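# Tip the orange case out of the packed rack and stand it in the tray

## Robot

A 7-joint arm with a two-finger parallel gripper is mounted at the origin on the work surface. World frame = base frame: x ahead of the robot, y to its left, z up, the work surface at z = 0. Lengths are in m, angles in rad, forces in N, time in s.
With the tool pointing down it reaches from about 0.425 to 0.875 m from the base axis. Payload 8.4 kg.
Tool frame: the origin (TCP) lies on the centre line of the jaws, within the pads' length; the fingertips stand 25 mm ahead of it and the grasp point (between the pads) lies 6 mm ahead of it; z points along the fingers, y is the line along which they close (so a half turn about z gives the same grasp; the last joint's range is limited). The gripper opens to 85 mm and grips with 20 to 120 N. Pads are 22 mm wide; open, the fingers measure 114 mm over their backs; the gripper's body (76 mm by 85 mm) begins 54 mm behind the grasp point. The pads swing forward as they close: fully open they stand 13 mm farther back than shut.
Start: joints at [1.074, 0.333, 0.04, 1.465, -0.013, 1.343, -0.059], TCP at [0.252, -0.599, 0.256] pointing down, gripper open.
Joint ranges: [-2.58, 2.58], [-0.38, 2.09], [-1.3, 1.39], [0.25, 2.4], [-1.5, 4.64], [0.08, 2.09], [-2.65, 2.65]. Speed limits (rad/s): [2.22, 2.22, 2.79, 2.79, 3.14, 3.14, 3.14].

## Interface

Orientations are given as a unit quaternion [x, y, z, w].
In Python, from rig import env gives the robot as it stands.
- The arm moves only by the tool carry_out, never from a script. Its argument "steps" is a list of rows, each a list of 3 entries, a list of its own where there are three numbers: the shift along the tool's x, y, z in mm, then the turn, a rotation vector about the tool's x, y, z in degrees, then the opening, from 0 (shut) to 1 (fully open). In form: [[[tx, ty, tz], [ax, ay, az], gripper], ...]. A call has 1 to 20 rows; each row shifts and turns the commanded pose from where the row before left it, along the tool's axes as they then stand; what a row does not reach is not made up. A row lasts 1/10 s, in which the tool goes at most 50 mm and 8.59 degrees, less where a joint would pass 70% of its speed; a pose out of reach is approached as far as the arm can. A call is refused whole if a number of a shift passes 50 or a number of a turn 8.59, either way. A call with a gripper value outside its range is refused whole. The fingers move at their own pace and stop on an object; the grip force is fixed at half the most. Time passes only in rows, so rows that do not move let the fingers close. It gives the time, the measured TCP pose, the force, the opening and the grip force at its end, in the units of the state.
- env.observe(): the state, without advancing time (a new reading comes with each control period).
- env.get_image(name): name is "side" or "top"; returns (picture, depth): 400x640x3 uint8, blue, green, red; 400x640 float32, m along the optical axis (not along the pixel's ray), 0 where there is no reading.
- env.camera_params(name): a dict with "K" (3x3 intrinsics, pixels), "D" ([k1, k2, p1, p2, k3] as OpenCV has them; the pictures are not rectified), "extrinsics" (4x4, takes a point from camera to world coordinates). Camera axes: x right, y down, z forward; pixel columns grow to the right and rows downward; lengths in m; the calibration is good to about 2 mm. A picture is of the moment at which its call begins. camera_params takes no time and is no camera call.
- env.close_job(): hands the job in; it is judged then, once.
The state is a dict: "t": time; "joints": joint angles; "qd": joint speeds; "effort": joint torques, N m; "position": TCP position; "ee_rot": TCP orientation; "force": force on the tool from outside, world axes, zero at the start; "torque": the same for the moment, N m; "opening": finger opening in m; "gripper_force": force on a finger pad.
Only numpy, scipy, OpenCV 4.12 (cv2) and the standard library are available. Lean on these libraries where they do the work, as an engineer would, in place of code of your own. Each camera call takes 0.05 s, during which the arm holds its last target. There are 200 camera calls.

## Task

Take the orange storage case out of the packed rack: hook its top rear edge, tip it outward until it leans on the rack's front rail with its foot still behind the lip, and only then grip it and lift it out. Set it down gently, standing upright on the floor of the steel tray, and let go. Leave the other cases standing in the rack and everything else on the bench where it is.

Things in the scene. Friction and masses are not known exactly. Their poses are not given: they have to be found in the camera images.
- orange_case: the orange plastic storage case, a closed rigid block 96 mm deep (its x) by 32 mm thick (its y) by 140 mm tall (its z), edges rounded 2 mm, 0.25 to 0.5 kg evenly spread. Origin: centre of its underside. It starts upright in any of the row's five places, axes parallel to the rack's, its -x face to the open front. Friction about 1
- orange_case_foot (a point): middle of the orange case's lower front edge (48 mm from the case's origin along its -x): the edge it tips about
- rack: fixed aluminium rack of five upright cases side by side along its y, 33 mm apart (1 mm gaps: their broad sides cannot be gripped in the row). Origin: centre of its underside; open front faces its -x, roughly to the robot. Floor 6 mm thick (case tops at z 146 mm). Front lip: inner face x -49 mm, top z 12 mm. Side cheeks y +-83 to 88 mm, x -38 to 55 mm, 100 mm high
- rack_back (a point): middle of the top edge of the rack's low back wall (rack x 50 to 55 mm, z 45 mm). Above it the cases' rear faces (x 48 mm) are bare, so fingers can come down behind them and pull a case forward by its top rear edge
- rack_rail (a point): middle of the rack's front rail, a 10 mm round bar along the rack's y (108 mm each way) at rack x -106.5 mm, z 61 mm, carried by an arm at each end. A case pulled forward tips about its foot; past about 35 degrees it overbalances gently and stays leaning on the rail at about 45 degrees, top towards -x, its upper part clear of its neighbours on both sides
- tray: fixed shallow steel tray 150 mm (its x) by 90 mm (its y), 16 mm high, walls and floor 4 mm thick (inside 142 by 82 mm, floor 4 mm above the bench). Origin: centre of its underside. It lies on the other side of the robot's centre line from the rack
- white_case: white storage case, same size and shape as the orange one, standing in the row; leave it there. Origin: centre of its underside
- blue_case: blue storage case, same size and shape as the orange one, standing in the row; leave it there. Origin: centre of its underside
- green_case: green storage case, same size and shape as the orange one, standing in the row; leave it there. Origin: centre of its underside
- grey_case: grey storage case, same size and shape as the orange one, standing in the row; leave it there. Origin: centre of its underside
- tip_box: bystander: clear box with yellow pipette tips, 85 by 125 by 69 mm, on the right; origin under its centre
- tube_rack: bystander: blue tube rack 90 by 200 by 60 mm with three capped tubes reaching 84 mm, far edge of the bench; origin under its centre
- wash_bottle: bystander: white wash bottle, 68 mm diameter, 180 mm tall, on the left; origin under its centre
Things that resemble listed ones, but are neither listed nor needed, are in the scene too. Several things have the shape of the orange_case; the one meant has the colours described above.

How it is judged:
By the outcome, as a careful person would: the job done as asked, in the order asked, and still so for the second after the job is handed in, with the robot touching nothing.
It also fails if it takes over 67 s, if anything falls off the work surface, if the arm or the gripper's body presses on something with over 40 N, if the wrist force passes 120 N, or if a joint passes its speed limit or range.

## Working session

There is one attempt and no reset: what is moved stays moved. The work goes in short steps, Python scripts to look and compute and a tool call to move; the robot and the scene stay as the last step left them, time stands still between calls to the robot, and variables do not carry over. Pictures are saved under pics/ and viewed, at most 10 in all, crops included, and the job is handed in when it is done.

Besides the shell and the picture viewer there is one more tool, called after "Emit:" as name([rows], argument=value, ...), one row to a line, values as JSON. carry_out: Moves the arm, as the interface text tells. Its arguments: {"type":"object","properties":{"steps":{"type":"array","items":{"type":"array"}}},"required":["steps"]}

```bash
mkdir -p pics
cat > h.py <<'E'
import numpy as np, cv2
from rig import env
from scipy.spatial.transform import Rotation as R
def cloud(name):
    im,d=env.get_image(name); p=env.camera_params(name)
    K=np.array(p["K"],float);D=np.array(p["D"],float);E=np.array(p["extrinsics"],float)
    v,u=np.mgrid[0:400,0:640]
    n=cv2.undistortPoints(np.stack([u.ravel(),v.ravel()],1).astype(np.float64)[:,None],K,D)[:,0]
    P=np.c_[n,np.ones(len(n))]*d.reshape(-1,1)
    W=(P@E[:3,:3].T+E[:3,3]).reshape(400,640,3); W[d<=0]=np.nan
    return im,d,W
E
python3 - <<'E'
from h import *
s=env.observe(); print({k:np.round(v,3) for k,v in s.items()})
ims=[]
for n in("top","side"):
    im,d,W=cloud(n); np.savez(n+"0.npz",im=im,W=W); cv2.imwrite(f"pics/{n}0.png",im)
    print(n,np.round(env.camera_params(n)["extrinsics"],3).tolist())
E
```

```text
{'t': np.float64(0.0), 'joints': array([ 1.074,  0.334,  0.04 ,  1.466, -0.013,  1.343, -0.058]), 'qd': array([-0.   ,  0.001, -0.   , -0.001, -0.   ,  0.   ,  0.   ]), 'effort': array([ 1.0000e-03, -6.5854e+01,  1.3660e+00, -4.0556e+01,  1.7000e-02,
        1.2000e-02,  0.0000e+00]), 'position': array([ 0.252, -0.599,  0.255]), 'ee_rot': array([ 0.98 ,  0.198, -0.   , -0.001]), 'force': array([-0.055, -0.123,  0.734]), 'torque': array([ 0.008,  0.056, -0.055]), 'gripper_force': np.float64(0.0), 'opening': np.float64(0.085)}
top [[-0.026, -0.996, 0.086, 0.467], [-0.999, 0.024, -0.028, 0.016], [0.026, -0.086, -0.996, 1.324], [0.0, 0.0, 0.0, 1.0]]
side [[-0.997, -0.054, 0.054, 0.505], [-0.075, 0.781, -0.62, 0.868], [-0.008, -0.622, -0.783, 1.145], [0.0, 0.0, 0.0, 1.0]]
```

View pics/top0.png

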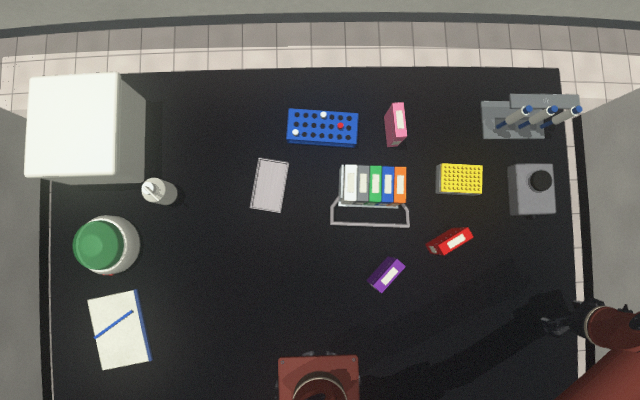

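View pics/side0.png

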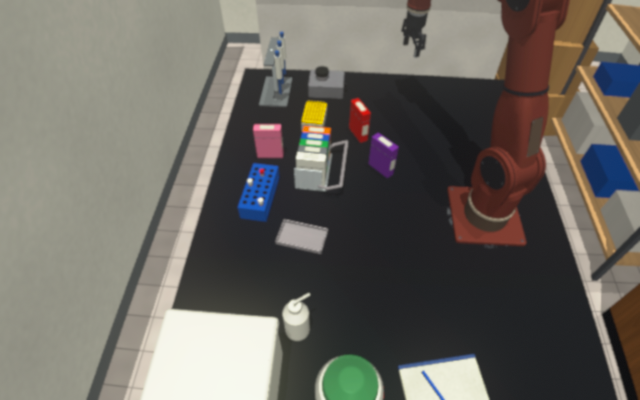

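The top view shows the rack row at about (372,185): white, grey, green, blue, and orange at the right end (400,185). The tray is at (269,185). Candidates for the orange case are orange (400,185), red (450,241), pink (396,124) and purple (386,275). Only the one at (400,185) is orange and in the row; I'll confirm it with a crop.

Run:
```python
from h import *
z=np.load("top0.npz"); im,W=z["im"],z["W"]
cv2.imwrite("pics/crop0.png",cv2.resize(im[90:250,240:500],None,fx=3,fy=3,interpolation=cv2.INTER_CUBIC))
Z=W[...,2]
def sel(u0,u1,v0,v1,lo,hi):
    m=np.zeros(Z.shape,bool); m[v0:v1,u0:u1]=True
    return m&(Z>lo)&(Z<hi)
m=sel(330,415,155,215,.135,.155); P=W[m]
r=cv2.minAreaRect((P[:,:2]*1000).astype(np.float32)); print("row tops",r,np.median(P[:,2]),m.sum())
hsv=cv2.cvtColor(im,cv2.COLOR_BGR2HSV)
mo=sel(385,415,155,215,.135,.155)&(hsv[...,1]>120)&(hsv[...,0]<20); P=W[mo]
print("orange",cv2.minAreaRect((P[:,:2]*1000).astype(np.float32)),np.median(P[:,2]),mo.sum())
m=sel(325,415,205,232,.04,.08);P=W[m]; print("rail",cv2.minAreaRect((P[:,:2]*1000).astype(np.float32)),np.median(P[:,2]),m.sum())
m=sel(245,295,150,218,-.01,.03)&(im.mean(2)>70);P=W[m]; print("tray",cv2.minAreaRect((P[:,:2]*1000).astype(np.float32)),np.percentile(P[:,2],[10,50,90]),m.sum())
m=sel(430,490,155,200,.05,.09);P=W[m]; print("tip",cv2.minAreaRect((P[:,:2]*1000).astype(np.float32)),np.median(P[:,2]),m.sum())
for n,(a,b,c,d) in dict(red=(420,480,220,260),purple=(360,410,250,300),pink=(380,410,95,150),tube=(280,365,100,150)).items():
    m=sel(a,b,c,d,.05,.2);P=W[m]; print(n,cv2.minAreaRect((P[:,:2]*1000).astype(np.float32)),np.percentile(P[:,2],[10,50,99]))
z=np.load("side0.npz"); im,W=z["im"],z["W"];Z=W[...,2]
m=sel(290,335,120,180,.135,.155); P=W[m]
print("side row tops",cv2.minAreaRect((P[:,:2]*1000).astype(np.float32)),np.median(P[:,2]),m.sum())
m=sel(270,332,215,256,-.01,.03)&(im.mean(2)>70);P=W[m]; print("side tray",cv2.minAreaRect((P[:,:2]*1000).astype(np.float32)),np.percentile(P[:,2],[10,50,90]),m.sum())
```

```text
row tops ((596.3250732421875, -160.7723388671875), (164.4161834716797, 96.46839904785156), 86.58618927001953) 0.14555843779815936 2231
orange ((592.0220947265625, -227.14761352539062), (31.206430435180664, 94.3313217163086), 86.69989776611328) 0.14556405170686726 286
rail ((514.5807495117188, -156.82598876953125), (225.7081756591797, 63.625457763671875), 88.38842010498047) 0.0630047487479597 407
tray ((616.38720703125, 130.23062133789062), (94.32598876953125, 155.27244567871094), 79.1723403930664) [-0.00026921  0.00385126  0.01372789] 1647
tip ((616.83349609375, -427.00592041015625), (127.74869537353516, 83.71881866455078), 85.77489471435547) 0.05815977330165922 1196
red ((438.8891906738281, -372.1400146484375), (34.415061950683594, 98.42781066894531), 28.30609130859375) [0.07602414 0.13782282 0.14475037]
purple ((354.0462951660156, -190.289306640625), (34.156105041503906, 96.67204284667969), 45.786502838134766) [0.08026489 0.13849602 0.14478264]
pink ((769.7196655273438, -235.5067138671875), (97.27754974365234, 33.87849807739258), 2.9411113262176514) [0.07429357 0.13717646 0.14391481]
tube ((775.1182250976562, -29.204696655273438), (198.06414794921875, 93.25347900390625), 84.61136627197266) [0.05617017 0.05950185 0.08537747]
side row tops ((595.8308715820312, -162.59494018554688), (172.81411743164062, 96.5025405883789), 86.31324005126953) 0.14666966349817595 1018
side tray ((616.6610717773438, 120.99620056152344), (108.0508804321289, 160.14256286621094), 79.40206909179688) [0.00110918 0.00501065 0.01477286] 1307
```

View pics/crop0.png

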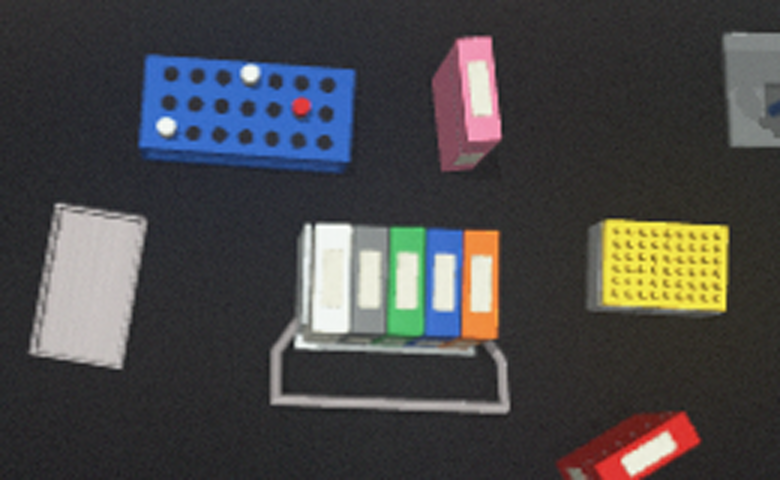

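The crop confirms that the orange case is at the right end of the row. Rack: origin about (0.596,-0.1615), yaw -3.4°. Row top measured 164x96 mm at z 0.1456, against 164x96 at 0.146 expected. Orange centre is about (0.592,-0.227). Tray is about (0.616,0.127), yaw about -10.8°. I'll move above and behind the orange case, fingers shut.

Emit:
carry_out([
  [[0, 0, 0], [0, 0, 6.55], 0],
  [[0, 0, 0], [0, 0, 6.55], 0],
  [[0, 0, 0], [0, 0, 6.55], 0],
  [[0, 0, 0], [0, 0, 6.55], 0],
  [[24, -24, 0], [0, 0, 0], 0],
  [[24, -24, 0], [0, 0, 0], 0],
  [[24, -24, 0], [0, 0, 0], 0],
  [[24, -24, 0], [0, 0, 0], 0],
  [[24, -24, 0], [0, 0, 0], 0],
  [[24, -24, 0], [0, 0, 0], 0],
  [[24, -24, 0], [0, 0, 0], 0],
  [[24, -24, 0], [0, 0, 0], 0],
  [[24, -24, 0], [0, 0, 0], 0],
  [[24, -24, 0], [0, 0, 0], 0],
  [[24, -24, 0], [0, 0, 0], 0],
  [[24, -24, 0], [0, 0, 0], 0],
  [[24, -24, 0], [0, 0, 0], 0],
  [[24, -24, 0], [0, 0, 0], 0],
  [[24, -24, 0], [0, 0, 0], 0],
  [[24, -24, 0], [0, 0, 0], 0],
])

```text
t: 2.1
position: [0.6586, -0.2377, 0.2558]
ee_rot: [1.0, -0.03, -0.0, -0.0]
force: [0.0, -0.3, 1.0]
opening: -0.0003
gripper_force: 0.0
```

Emit:
carry_out([
  [[4, -3, 14], [0, 0, 0], 0],
  [[0, 0, 14], [0, 0, 0], 0],
  [[0, 0, 14], [0, 0, 0], 0],
  [[0, 0, 14], [0, 0, 0], 0],
  [[0, 0, 14], [0, 0, 0], 0],
  [[0, 0, 0], [0, 0, 0], 0],
])

```text
t: 2.7
position: [0.6604, -0.2365, 0.1834]
ee_rot: [1.0, -0.03, -0.002, -0.0]
force: [1.1, 1.0, -0.8]
opening: -0.0001
gripper_force: 0.0
```

Run:
```python
from h import *
ims=[]
for n,(v,u) in (("top",(140,335)),("side",(90,270))):
    im,d,W=cloud(n); np.savez(n+"1.npz",im=im,W=W)
    ims.append(cv2.resize(im[v:v+100,u:u+100],None,fx=4,fy=4,interpolation=cv2.INTER_CUBIC))
cv2.imwrite("pics/c1.png",np.hstack(ims))
print(env.observe()["position"])
```

```text
[ 0.66178557 -0.23633572  0.18616608]
```

View pics/c1.png

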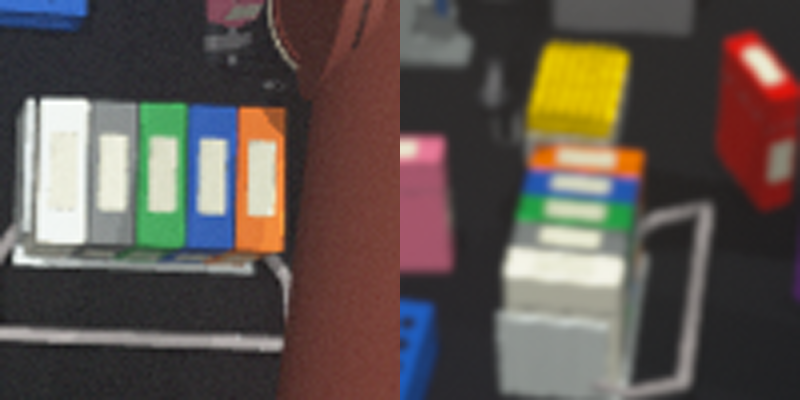

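The view shows the row undisturbed, with dark fingers beside the orange case's rear in the side view at about (293,115). I'll check that against the projection of the tip.

Run:
```python
from h import *
def proj(n,p):
    c=env.camera_params(n);E=np.linalg.inv(np.array(c["extrinsics"]))
    return cv2.projectPoints(np.array([p],float),cv2.Rodrigues(E[:3,:3])[0],E[:3,3],np.array(c["K"]),np.array(c["D"]))[0].ravel().round(1)
for n in("side","top"):
    print(n,[proj(n,p) for p in ((.662,-.236,.161),(.662,-.236,.186),(.662,-.236,.22),(.640,-.230,.146))])
W=np.load("side1.npz")["W"]; W0=np.load("side0.npz")["W"]
m=np.zeros(W.shape[:2],bool);m[60:140,270:330]=1
m&=(W[...,2]>.15)&(W[...,2]<.23)
P=W[m];print(m.sum(),np.nanmin(P,0),np.nanmax(P,0),np.nanmedian(P,0))
Q=P[P[:,2]<.2]
for lo in np.arange(.15,.23,.01):
    Q=P[(P[:,2]>=lo)&(P[:,2]<lo+.01)]
    if len(Q):print(round(lo,2),len(Q),Q[:,0].min(),Q[:,0].max(),Q[:,1].min(),Q[:,1].max())
```

```text
side [array([296.6, 123.9]), array([296.3, 118.5]), array([295.9, 110.8]), array([302.8, 128.6])]
top [array([403. , 157.3]), array([405. , 155.7]), array([407.8, 153.3]), array([399.9, 166.5])]
199 [ 0.54843844 -0.55001368  0.15003407] [ 0.79729574 -0.1719647   0.22982579] [ 0.67005314 -0.24001476  0.18523813]
0.15 44 0.5484384404857148 0.7772833688405079 -0.5451005000267868 -0.17196470094083227
0.16 14 0.6526160272281981 0.7777952253646088 -0.5481214527216827 -0.22766421554001104
0.17 27 0.6495706647089724 0.7764106553052028 -0.5447710237024972 -0.22399443759647064
0.18 27 0.6494380486369153 0.7798475406765675 -0.5493711382653013 -0.22218061670951128
0.19 8 0.6613831373701238 0.7781166989747861 -0.543843489579994 -0.22235628249303496
0.2 30 0.6478927748888239 0.7969784670599177 -0.5500136798743349 -0.2069811815846505
0.21 36 0.6488649026242097 0.79729574465752 -0.5482965149849224 -0.20060108894091888
0.22 13 0.6445455655266794 0.677073438237206 -0.24001475672141748 -0.19404291668667062
```

Emit:
carry_out([
  [[1, -2, 10], [0, 0, 0], 0],
  [[0, 0, 10], [0, 0, 0], 0],
  [[0, 0, 10], [0, 0, 0], 0],
  [[0, 0, 9], [0, 0, 0], 0],
  [[0, 0, 0], [0, 0, 0], 0],
  [[-3, 0, 0], [0, 0, 0], 0],
  [[-3, 0, 0], [0, 0, 0], 0],
  [[-2, 0, 0], [0, 0, 0], 0],
  [[-1, 0, 0], [0, 0, 0], 0],
  [[0, 0, 0], [0, 0, 0], 0],
])

```text
t: 3.8
position: [0.6542, -0.2336, 0.1477]
ee_rot: [1.0, -0.03, 0.0, 0.0]
force: [0.0, 0.7, -0.4]
opening: 0.0004
gripper_force: 0.0
```

Emit:
carry_out([
  [[-1, 0, 0], [0, 0, 0], 0],
  [[-1, 0, 0], [0, 0, 0], 0],
  [[-1, 0, 0], [0, 0, 0], 0],
  [[0, 0, 0], [0, 0, 0], 0],
])

```text
t: 4.2
position: [0.6511, -0.2333, 0.1473]
ee_rot: [1.0, -0.03, -0.0, -0.0]
force: [0.6, -0.2, -0.4]
opening: -0.0002
gripper_force: 0.0
```

Emit:
carry_out([
  [[-6, 0, -3.2], [0, 2, 0], 0],
  [[-6, 0, -3.6], [0, 2, 0], 0],
  [[-5, 0, -3.6], [0, 2, 0], 0],
  [[-5, 0, -3.6], [0, 2, 0], 0],
  [[-5, 0, -3.6], [0, 2, 0], 0],
  [[0, 0, 0], [0, 0, 0], 0],
])

```text
t: 4.8
position: [0.6226, -0.2322, 0.164]
ee_rot: [0.996, -0.03, 0.088, 0.003]
force: [0.9, -0.2, 1.2]
opening: -0.0002
gripper_force: 0.7
```

Run:
```python
from h import *
ims=[]
for n,(v,u) in (("top",(140,335)),("side",(90,270))):
    im,d,W=cloud(n); np.savez(n+"2.npz",im=im,W=W)
    ims.append(cv2.resize(im[v:v+100,u:u+100],None,fx=4,fy=4,interpolation=cv2.INTER_CUBIC))
cv2.imwrite("pics/c2.png",np.hstack(ims))
```

```text
(no output)
```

View pics/c2.png

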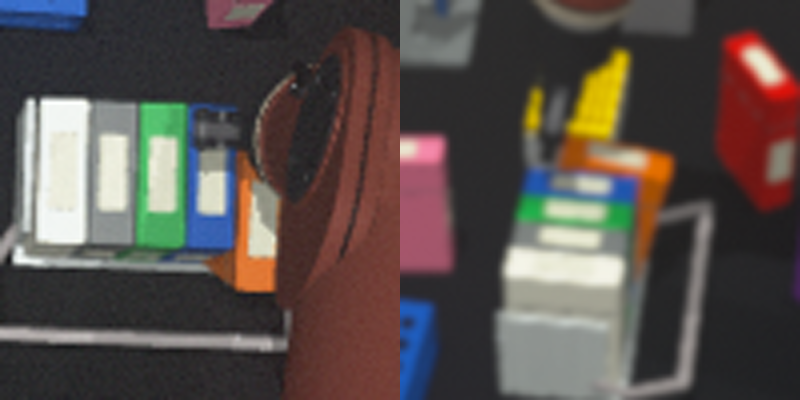

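The orange case alone is tipping forward (top edge near (400,207) in the top view); the others are standing. Continuing the arc.

Emit:
carry_out([
  [[-5, 0, -3.6], [0, 2, 0], 0],
  [[-5, 0, -3.6], [0, 2, 0], 0],
  [[-5, 0, -3.6], [0, 2, 0], 0],
  [[-5, 0, -3.6], [0, 2, 0], 0],
  [[-5, 0, -3.6], [0, 2, 0], 0],
  [[-5, 0, -3.6], [0, 2, 0], 0],
  [[-5, 0, -3.6], [0, 2, 0], 0],
  [[-5, 0, -3.6], [0, 2, 0], 0],
  [[-5, 0, -3.6], [0, 2, 0], 0],
  [[-5, 0, -3.6], [0, 2, 0], 0],
  [[-3.8, 0, -2.7], [0, 1.5, 0], 0],
  [[-2.5, 0, -1.8], [0, 1, 0], 0],
  [[-2.5, 0, -1.8], [0, 1, 0], 0],
  [[-2.5, 0, -1.8], [0, 1, 0], 0],
  [[0, 0, 0], [0, 0, 0], 0],
])

```text
t: 6.4
position: [0.5504, -0.227, 0.1811]
ee_rot: [0.955, -0.028, 0.296, 0.008]
force: [1.5, -0.2, -0.1]
opening: -0.0002
gripper_force: 0.0
```

```bash
cat >> h.py <<'E'
def orange(n="side"):
    im,d,W=cloud(n); hsv=cv2.cvtColor(im,cv2.COLOR_BGR2HSV)
    m=(hsv[...,1]>130)&(hsv[...,0]>=5)&(hsv[...,0]<19)&(hsv[...,2]>90)
    x,y=W[...,0],W[...,1]; m&=(x>.4)&(x<.75)&(y>-.3)&(y<.25)&(W[...,2]>.02)
    return im,W,m
E
python3 - <<'E'
from h import *
O=np.array([.596,-.1615]);a=np.radians(-3.4);ex=np.array([np.cos(a),np.sin(a)])
for n in("side","top"):
    im,W,m=orange(n); P=W[m]; rx=(P[:,:2]-O)@ex; ry=(P[:,:2]-O)@np.array([-ex[1],ex[0]])
    print(n,m.sum(),np.percentile(rx,[2,98]),np.percentile(ry,[2,98]))
    # tilt from +y side face / upper points: side profile hull
    h=cv2.minAreaRect((np.c_[rx,P[:,2]]*1000).astype(np.float32)); print(h, P[:,2].max())
E
```

```text
side 714 [-0.17282093 -0.03884289] [-0.07475881 -0.02777345]
((-110.6824951171875, 237.81724548339844), (105.05565643310547, 442.60589599609375), 17.424949645996094) 0.45009629135514473
top 270 [-0.1875803   0.02383891] [-0.09640453 -0.04879262]
((-136.11572265625, 266.61956787109375), (128.4691162109375, 493.253173828125), 25.249942779541016) 0.5132733816304136
```

Emit:
carry_out([
  [[-2.5, 0, -1.8], [0, 1, 0], 0],
  [[-2.5, 0, -1.8], [0, 1, 0], 0],
  [[-2.5, 0, -1.8], [0, 1, 0], 0],
  [[-2.5, 0, -1.8], [0, 1, 0], 0],
  [[-2.5, 0, -1.8], [0, 1, 0], 0],
  [[-2.5, 0, -1.8], [0, 1, 0], 0],
  [[-2.5, 0, -1.8], [0, 1, 0], 0],
  [[0, 0, 0], [0, 0, 0], 0],
  [[0, 0, 0], [0, 0, 0], 0],
])

```text
t: 7.4
position: [0.5297, -0.2259, 0.1812]
ee_rot: [0.935, -0.028, 0.354, 0.01]
force: [-0.8, -0.0, 0.2]
opening: 0.0001
gripper_force: 0.0
```

Run:
```python
from h import *
O=np.array([.596,-.1615]);a=np.radians(-3.4);ex=np.array([np.cos(a),np.sin(a)])
ims=[]
for n,(v,u) in (("side",(90,270)),("top",(140,335))):
    im,W,m=orange(n); m&=W[...,2]<.2; P=W[m]; rx=(P[:,:2]-O)@ex; ry=(P[:,:2]-O)@np.array([-ex[1],ex[0]])
    print(n,m.sum(),np.percentile(rx,[2,98]),np.percentile(ry,[2,98]))
    h=cv2.minAreaRect((np.c_[rx,P[:,2]]*1000).astype(np.float32)); print(h, P[:,2].max())
    ims.append(cv2.resize(im[v:v+100,u:u+100],None,fx=4,fy=4,interpolation=cv2.INTER_CUBIC))
cv2.imwrite("pics/c3.png",np.hstack(ims))
```

```text
side 551 [-0.13367609 -0.04586832] [-0.07483789 -0.04456067]
((-62.42143630981445, 99.97428894042969), (107.54104614257812, 126.83026885986328), 45.25244140625) 0.18280622306840433
top 195 [-0.13714301  0.02321206] [-0.08107399 -0.04906657]
((-61.08567810058594, 96.04351043701172), (114.58491516113281, 140.6722869873047), 36.4582633972168) 0.1773531283721146
```

View pics/c3.png

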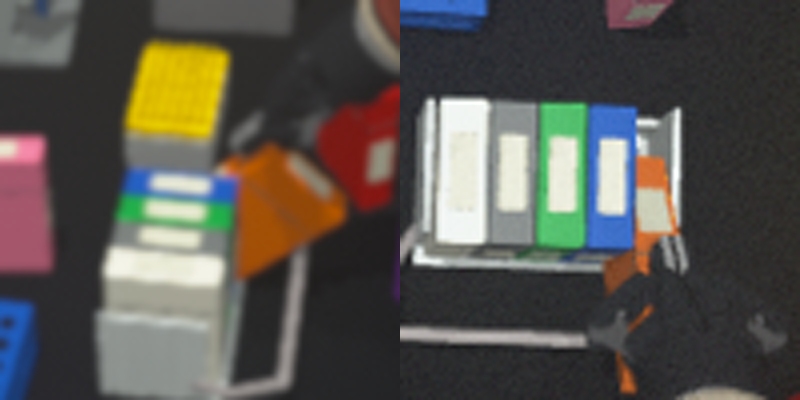

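The orange case now leans on the rail at about 44°, foot behind the lip, and the other four are upright. I'll back off the hook, go above the case's top end and open the fingers.

Emit:
carry_out([
  [[5, 0, 0], [0, 0, 0], 0],
  [[6, 0, -6], [0, 0, 0], 0],
  [[2, 0, -16], [0, 0, 0], 0],
  [[0, 0, -16], [0, 0, 0], 0],
  [[0, 0, -16], [0, 0, 0], 0.65],
  [[0, 0, -16], [0, 0, 0], 0.65],
  [[-15, -2, 0], [0, 2, 0], 0.65],
  [[-20, 0, 0], [0, 0, 0], 0.65],
  [[-20, 0, 0], [0, 0, 0], 0.65],
  [[-15, 0, 0], [0, 0, 0], 0.65],
  [[0, 0, 0], [0, 0, 0], 0.65],
  [[0, 0, 0], [0, 0, 0], 0.65],
])

```text
t: 8.7
position: [0.4485, -0.2205, 0.2048]
ee_rot: [0.928, -0.028, 0.37, 0.013]
force: [-0.2, -0.6, 0.3]
opening: 0.0555
gripper_force: 0.0
```

Run:
```python
from h import *
s=env.observe(); r=R.from_quat(s["ee_rot"]); p=s["position"]
print(p,s["opening"],r.as_matrix().round(3).tolist())
print("to go (tool mm):",r.inv().apply(np.array([.5003,-.2220,.1226])-p)*1000)
O=np.array([.596,-.1615]);a=np.radians(-3.4);ex=np.array([np.cos(a),np.sin(a)]);ey=np.array([-ex[1],ex[0]])
ims=[]
for n,(v,u) in (("side",(90,270)),("top",(140,335))):
    im,W,m=orange(n); m&=(W[...,2]<.2)&(W[...,2]>.08); P=W[m]; rx=(P[:,:2]-O)@ex; ry=(P[:,:2]-O)@ey
    h=cv2.minAreaRect((np.c_[rx,P[:,2]]*1000).astype(np.float32)); print(n,m.sum(),h,P[:,2].max(),np.percentile(ry,[3,97]))
    ims.append(cv2.resize(im[v:v+100,u:u+100],None,fx=4,fy=4,interpolation=cv2.INTER_CUBIC))
cv2.imwrite("pics/c4.png",np.hstack(ims))
```

```text
[ 0.44847251 -0.22048713  0.20475779] 0.055539925119306964 [[0.724, -0.061, 0.687], [-0.042, -0.998, -0.045], [0.688, 0.004, -0.726]]
to go (tool mm): [-18.93493286  -1.95865521  95.26757954]
side 452 ((-76.64649963378906, 112.95053100585938), (98.13363647460938, 85.17279052734375), 48.061241149902344) 0.17686913330210874 [-0.07887149 -0.04756329]
top 558 ((-61.77418899536133, 94.1512222290039), (101.56566619873047, 139.4076690673828), 45.15073013305664) 0.17556059837243443 [-0.08114888 -0.04918499]
```

View pics/c4.png

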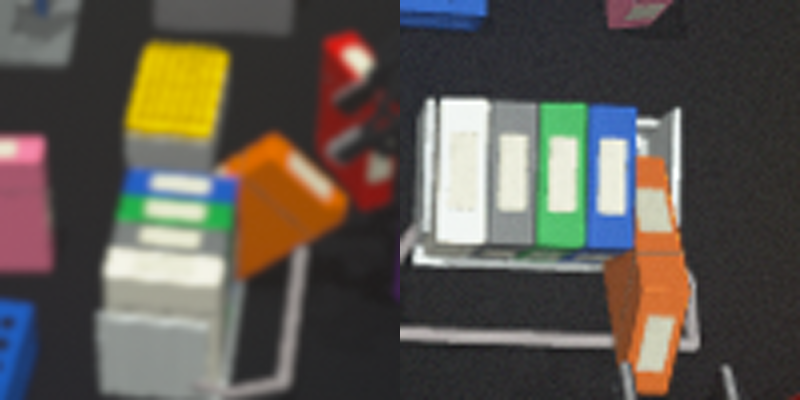

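Emit:
carry_out([
  [[-10, -3, 0], [0, 0, 0], 0.65],
  [[-9, 0, 0], [0, 0, 0], 0.65],
  [[0, 0, 15], [0, 0, 0], 0.65],
  [[0, 0, 15], [0, 0, 0], 0.65],
  [[0, 0, 15], [0, 0, 0], 0.65],
  [[0, 0, 15], [0, 0, 0], 0.65],
  [[0, 0, 15], [0, 0, 0], 0.65],
  [[0, 0, 12], [0, 0, 0], 0.65],
  [[0, 0, 8], [0, 0, 0], 0.65],
  [[0, 0, 0], [0, 0, 0], 0.65],
])

```text
t: 9.8
position: [0.5084, -0.2213, 0.134]
ee_rot: [0.928, -0.025, 0.371, 0.013]
force: [-0.9, -0.1, 0.4]
opening: 0.0556
gripper_force: 0.0
```

Emit:
carry_out([
  [[-7, 0, 0], [0, 0, 0], 0.65],
  [[-6, 0, 0], [0, 0, 0], 0.65],
  [[0, 0, 2], [0, 0, 0], 0.65],
  [[0, 0, 0], [0, 0, 0], 0.65],
])

```text
t: 10.2
position: [0.4999, -0.222, 0.1246]
ee_rot: [0.928, -0.026, 0.371, 0.014]
force: [1.3, 0.4, -0.2]
opening: 0.0555
gripper_force: 0.0
```

Run:
```python
from h import *
s=env.observe(); r=R.from_quat(s["ee_rot"]); p=s["position"]
print(p,np.round(s["joints"],3),s["force"])
print("to go (tool mm):",r.inv().apply(np.array([.5003,-.2210,.1226])-p)*1000)
M=r.as_matrix();print("tilt",np.degrees(np.arcsin(M[2,0])),M[:,1])
```

```text
[ 0.49988764 -0.22196123  0.12461485] [ 1.058 -0.    -0.522  2.381 -1.398  0.323  0.181] [ 1.34792283  0.37469163 -0.16170298]
to go (tool mm): [-1.12704865 -0.9962344   1.70027164]
tilt 43.58364465966413 [-0.05808803 -0.9982916   0.00629845]
```

On target. Closing.

Emit:
carry_out([
  [[0, -1, 0], [0, 0, 0], 0.5],
  [[0, 0, 0], [0, 0, 0], 0.3],
  [[0, 0, 0], [0, 0, 0], 0.2],
  [[0, 0, 0], [0, 0, 0], 0.1],
  [[0, 0, 0], [0, 0, 0], 0.0],
  [[0, 0, 0], [0, 0, 0], 0.0],
  [[0, 0, 0], [0, 0, 0], 0.0],
])

```text
t: 10.9
position: [0.4999, -0.2212, 0.1247]
ee_rot: [0.928, -0.026, 0.371, 0.014]
force: [-0.3, 1.9, 4.1]
opening: 0.0315
gripper_force: 59.6
```

Emit:
carry_out([
  [[2, 0, -2.2], [0, 0, 0], 0],
  [[3.4, 0, -3.6], [0, 0, 0], 0],
  [[5.5, 0, -5.8], [0, 0, 0], 0],
  [[5.5, 0, -5.8], [0, 0, 0], 0],
  [[5.5, 0, -5.8], [0, 0, 0], 0],
  [[5.5, 0, -5.8], [0, 0, 0], 0],
  [[0, 0, 0], [0, 0, 0], 0],
])

```text
t: 11.6
position: [0.4989, -0.2211, 0.1642]
ee_rot: [0.928, -0.026, 0.371, 0.014]
force: [0.7, -1.2, -4.1]
opening: 0.0315
gripper_force: 59.7
```

Emit:
carry_out([
  [[6.9, 0, -7.3], [0, 0, 0], 0],
  [[6.9, 0, -7.3], [0, 0, 0], 0],
  [[6.9, 0, -7.3], [0, 0, 0], 0],
  [[6.9, 0, -7.3], [0, 0, 0], 0],
  [[6.9, 0, -7.3], [0, 0, 0], 0],
  [[6.9, 0, -7.3], [0, 0, 0], 0],
  [[6.9, 0, -7.3], [0, 0, 0], 0],
  [[6.9, 0, -7.3], [0, 0, 0], 0],
  [[6.9, 0, -7.3], [0, 0, 0], 0],
  [[6.9, 0, -7.3], [0, 0, 0], 0],
  [[6.9, 0, -7.3], [0, 0, 0], 0],
  [[6.9, 0, -7.3], [0, 0, 0], 0],
  [[6.9, 0, -7.3], [0, 0, 0], 0],
  [[6.9, 0, -7.3], [0, 0, 0], 0],
  [[6.9, 0, -7.3], [0, 0, 0], 0],
  [[6.9, 0, -7.3], [0, 0, 0], 0],
  [[6.9, 0, -7.3], [0, 0, 0], 0],
  [[0, 0, 0], [0, 0, 0], 0],
])

```text
t: 13.4
position: [0.4995, -0.2202, 0.337]
ee_rot: [0.928, -0.026, 0.372, 0.014]
force: [-0.1, -1.1, -4.0]
opening: 0.0311
gripper_force: 60.1
```

Run:
```python
from h import *
s=env.observe(); print(s["position"],np.round(s["joints"],3))
O=np.array([.596,-.1615]);a=np.radians(-3.4);ex=np.array([np.cos(a),np.sin(a)]);ey=np.array([-ex[1],ex[0]])
r=R.from_quat(s["ee_rot"])
for n in("side","top"):
    im,W,m=orange(n); m&=(W[...,2]<.4); P=W[m]; T=r.inv().apply(P-s["position"])*1000
    T=T[(abs(T[:,1])<22)&(T[:,2]>-60)&(T[:,2]<140)&(abs(T[:,0])<75)]
    print(n,len(T),cv2.minAreaRect(T[:,[0,2]].astype(np.float32)),np.percentile(T[:,1],[3,97]))
    cv2.imwrite(f"pics/l_{n}.png",im)
# tray
W=np.load("top0.npz")["W"];im=np.load("top0.npz")["im"]
m=np.zeros(im.shape[:2],np.uint8);m[150:218,245:295]=(im[150:218,245:295].mean(2)>90)
c=max(cv2.findContours(m,cv2.RETR_EXTERNAL,cv2.CHAIN_APPROX_NONE)[0],key=cv2.contourArea)[:,0]
P=W[c[:,1],c[:,0]];P=P[(abs(P[:,2])<.03)]
print("tray",cv2.minAreaRect((P[:,:2]*1000).astype(np.float32)))
mm=m.astype(bool)&(W[...,2]<.03);print(np.nanmean(W[mm],0))
```

```text
[ 0.49950562 -0.2201628   0.33697366] [ 1.186 -0.334 -0.519  2.127 -0.822  0.782 -0.543]
side 1018 ((1.4323348999023438, 46.41748809814453), (140.95135498046875, 101.28016662597656), 87.37872314453125) [-19.70505036   7.28806457]
top 895 ((7.70355224609375, 42.08955001831055), (97.00325775146484, 147.5146026611328), 4.3651299476623535) [-16.77415246  14.62737067]
tray ((615.7634887695312, 130.48092651367188), (94.06413269042969, 153.96043395996094), 79.1668701171875)
[0.6146253  0.12979244 0.00505242]
```

Emit:
carry_out([
  [[0, 0, 0], [0, -4, 0], 0],
  [[0, 0, 0], [0, -6.2, 0], 0],
  [[0, 0, 0], [0, -6.2, 0], 0],
  [[0, 0, 0], [0, -6.2, 0], 0],
  [[0, 0, 0], [0, -6.2, 0], 0],
  [[0, 0, 0], [0, -6.2, 0], 0],
  [[0, 0, 0], [0, -5.2, 0], 0],
  [[0, 0, 0], [0, -3.4, 0], 0],
  [[0, 0, 0], [0, 0, 0], 0],
])

```text
t: 14.4
position: [0.5, -0.2195, 0.3336]
ee_rot: [1.0, -0.029, -0.001, 0.001]
force: [0.1, -0.4, -4.2]
opening: 0.0316
gripper_force: 60.2
```

Emit:
carry_out([
  [[4, -12, 0], [0, 0, 0], 0],
  [[6, -22, 0], [0, 0, 0], 0],
  [[8, -28, 0], [0, 0, 0], 0],
  [[8, -28, 0], [0, 0, 0], 0],
  [[8, -28, 0], [0, 0, 0], 0],
  [[8, -28, 0], [0, 0, 0], 0],
  [[8, -28, 0], [0, 0, 0], 0],
  [[8, -28, 0], [0, 0, 0], 0],
  [[8, -28, 0], [0, 0, 0], 0],
  [[8, -28, 0], [0, 0, 0], 0],
  [[8, -28, 0], [0, 0, 0], 0],
  [[6, -28, 0], [0, 0, 0], 0],
  [[5, -22, 0], [0, 0, 0], 0],
  [[3, -14, 0], [0, 0, 3], 0],
  [[0, -6, 0], [0, 0, 4.4], 0],
  [[0, 0, 0], [0, 0, 0], 0],
  [[0, 0, 0], [0, 0, 0], 0],
])

```text
t: 16.1
position: [0.6156, 0.13, 0.3331]
ee_rot: [0.996, -0.093, 0.0, 0.003]
force: [-0.1, 0.2, -4.4]
opening: 0.0312
gripper_force: 60.4
```

Run:
```python
from h import *
s=env.observe(); p=s["position"];r=R.from_quat(s["ee_rot"]);M=r.as_matrix(); print(p,M.round(4).tolist())
print("to tray (tool):",r.inv().apply(np.array([.6155,.1295,p[2]])-p)*1000)
ims=[]
for n in("side","top"):
    im,W,m=orange(n); m&=(W[...,2]<.4); P=W[m]; T=r.inv().apply(P-p)*1000
    k=(abs(T[:,1])<25)&(T[:,2]>-60)&(T[:,2]<150)&(abs(T[:,0])<85); T=T[k]
    print(n,len(T),cv2.minAreaRect(T[:,[0,2]].astype(np.float32)),np.percentile(T,[3,97],axis=0).round(1).tolist(),P[k][:,2].min())
    # lower edge line of the +y face (tool -y)
    if n=="side":
        F=T[T[:,1]<-10]
        b=[(x,np.percentile(F[abs(F[:,0]-x)<4,2],98)) for x in range(-40,41,10) if (abs(F[:,0]-x)<4).sum()>5]
        print(np.round(b,1).tolist(),np.polyfit(*np.array(b).T,1))
        for z in range(-10,110,15):
            q=F[abs(F[:,2]-z)<5,0]; print(z,len(q),np.percentile(q,[3,97]).round(1) if len(q)>5 else "")
    c=cv2.projectPoints(np.array([[.61,.12,.15]]),*(lambda E:(cv2.Rodrigues(E[:3,:3])[0],E[:3,3]))(np.linalg.inv(np.array(env.camera_params(n)["extrinsics"]))),np.array(env.camera_params(n)["K"]),np.array(env.camera_params(n)["D"]))[0].ravel().astype(int)
    ims.append(cv2.resize(im[c[1]-65:c[1]+65,c[0]-65:c[0]+65],(390,390),interpolation=cv2.INTER_CUBIC))
cv2.imwrite("pics/c5.png",np.hstack(ims))
```

```text
[0.61555655 0.12997063 0.33313199] [[0.9828, -0.1844, 0.0004], [-0.1844, -0.9828, -0.0064], [0.0016, 0.0062, -1.0]]
to tray (tool): [0.0312189  0.47297268 0.00299877]
side 1109 ((-0.8584327697753906, 32.30290603637695), (180.5947265625, 97.6588363647461), 88.46036529541016) [[-47.9, -17.0, -22.7], [44.1, 5.6, 112.5]] 0.2100259412529898
[[-40.0, 114.5], [-30.0, 111.0], [-20.0, 111.9], [-10.0, 112.5], [0.0, 113.5], [10.0, 113.5], [20.0, 114.3], [30.0, 113.6], [40.0, 111.6]] [3.59007860e-03 1.12949347e+02]
-10 49 [-49.   43.4]
5 55 [-48.6  42.7]
20 57 [-48.   43.7]
35 75 [-44.4  44.1]
50 82 [-42.9  44.2]
65 77 [-45.8  44.2]
80 70 [-43.1  42.8]
95 70 [-43.7  44.3]Traceback (most recent call last):
  File "<stdin>", line 8, in <module>
    return _quantile_unchecked(
        a, q, axis, out, overwrite_input, method, keepdims, weights)
    return _ureduce(a,
                    func=_quantile_ureduce_func,
    ...<5 lines>...
                    overwrite_input=overwrite_input,
                    method=method)
    r = func(a, **kwargs)
    result = _quantile(arr,
                       quantiles=q,
    ...<2 lines>...
                       out=out,
                       weights=wgt)
    slices_having_nans = np.isnan(arr[-1, ...])
                                  ~~~^^^^^^^^^
IndexError: index -1 is out of bounds for axis 0 with size 0
```

The case hangs upright, bottom about 114 mm below the TCP and centred over the tray. Lowering.

Emit:
carry_out([
  [[0, 0, 8], [0, 0, 0], 0],
  [[0, 0, 16], [0, 0, 0], 0],
  [[0, 0, 20], [0, 0, 0], 0],
  [[0, 0, 20], [0, 0, 0], 0],
  [[0, 0, 20], [0, 0, 0], 0],
  [[0, 0, 20], [0, 0, 0], 0],
  [[0, 0, 20], [0, 0, 0], 0],
  [[0, 0, 20], [0, 0, 0], 0],
  [[0, 0, 16], [0, 0, 0], 0],
  [[0, 0, 14], [0, 0, 0], 0],
  [[0, 0, 10], [0, 0, 0], 0],
  [[0, 0, 8], [0, 0, 0], 0],
  [[0, 0, 5], [0, 0, 0], 0],
  [[0, 0, 4], [0, 0, 0], 0],
  [[0, 0, 0], [0, 0, 0], 0],
  [[0, 0, 0], [0, 0, 0], 0],
])

```text
t: 17.8
position: [0.616, 0.1288, 0.1322]
ee_rot: [0.996, -0.094, 0.0, 0.003]
force: [-0.6, -0.3, -4.2]
opening: 0.0319
gripper_force: 60.4
```

Emit:
carry_out([
  [[0, 0, 2], [0, 0, 0], 0],
  [[0, 0, 2], [0, 0, 0], 0],
  [[0, 0, 2], [0, 0, 0], 0],
  [[0, 0, 1], [0, 0, 0], 0],
  [[0, 0, 0], [0, 0, 0], 0],
])

```text
t: 18.3
position: [0.6159, 0.1286, 0.1249]
ee_rot: [0.996, -0.094, -0.0, 0.003]
force: [-0.2, -0.2, -3.0]
opening: 0.0316
gripper_force: 60.6
```

Emit:
carry_out([
  [[0, 0, 1], [0, 0, 0], 0],
  [[0, 0, 1], [0, 0, 0], 0],
  [[0, 0, 1], [0, 0, 0], 0],
  [[0, 0, 0], [0, 0, 0], 0],
])

```text
t: 18.7
position: [0.6175, 0.1282, 0.124]
ee_rot: [0.996, -0.094, 0.002, 0.003]
force: [0.4, -3.5, 11.7]
opening: 0.0315
gripper_force: 62.3
```

Run:
```python
from h import *
s=env.observe(); p=s["position"];r=R.from_quat([.996,-.094,0,0]);print(p,s["force"],s["torque"])
ims=[]
for n in("side","top"):
    im,d,W=cloud(n); np.savez(n+"5.npz",im=im,W=W)
    c=env.camera_params(n);E=np.linalg.inv(np.array(c["extrinsics"]))
    q=cv2.projectPoints(np.array([[.6155,.1295,.08]]),cv2.Rodrigues(E[:3,:3])[0],E[:3,3],np.array(c["K"]),np.array(c["D"]))[0].ravel().astype(int)
    ims.append(cv2.resize(im[q[1]-40:q[1]+40,q[0]-40:q[0]+40],(390,390),interpolation=cv2.INTER_CUBIC))
    hsv=cv2.cvtColor(im,cv2.COLOR_BGR2HSV)
    m=(hsv[...,1]>130)&(hsv[...,0]>=5)&(hsv[...,0]<19); P=W[m]; T=r.inv().apply(P-p)*1000
    k=(abs(T[:,1])<25)&(abs(T[:,0])<70)&(P[:,2]<.15); T=T[k];Pz=P[k][:,2]*1000
    print(n,len(T),Pz.min().round(1),Pz.max().round(1))
    F=T[(T[:,1]<-8)] if n=="side" else T
    fz=Pz[(T[:,1]<-8)] if n=="side" else Pz
    for x in range(-40,41,10):
        k=abs(F[:,0]-x)<5
        if k.sum()>5: print(x,k.sum(),np.percentile(fz[k],[2,98]).round(1),np.median(F[k,1]).round(1))
cv2.imwrite("pics/c6.png",np.hstack(ims))
```

```text
[0.61747509 0.12824449 0.12397032] [ 0.44440479 -3.54396266 11.72641639] [-0.8121849   0.58189648  0.17334382]
side 757 3.6 149.0
-40 81 [ 16.1 146.5] -13.9
-30 83 [ 11.3 146.2] -14.1
-20 79 [ 13.5 145.3] -14.6
-10 63 [  7.3 144.5] -13.9
0 42 [ 8.8 88.3] -13.7
10 48 [10.5 95.4] -14.1
20 46 [ 10.1 104.2] -14.2
30 69 [ 11.7 146.9] -13.9
40 81 [ 13.3 146.3] -14.2Traceback (most recent call last):
  File "<stdin>", line 12, in <module>
    return umr_minimum(a, axis, None, out, keepdims, initial, where)
ValueError: zero-size array to reduction operation minimum which has no identity
```

The case is level, its top at about 146 mm at both ends, so it stands on the tray floor. I'll ease the pressure, open and retreat upwards.

Emit:
carry_out([
  [[0, 0, -1], [0, 0, 0], 0],
  [[0, 0, -0.5], [0, 0, 0], 0],
  [[0, 0, 0], [0, 0, 0], 0],
])

```text
t: 19.1
position: [0.617, 0.1283, 0.1242]
ee_rot: [0.996, -0.094, 0.001, 0.003]
force: [3.8, -3.0, 6.5]
opening: 0.0312
gripper_force: 61.2
```

Emit:
carry_out([
  [[0, 0, 0], [0, 0, 0], 0.4],
  [[0, 0, 0], [0, 0, 0], 0.45],
  [[0, 0, 0], [0, 0, 0], 0.5],
  [[0, 0, 0], [0, 0, 0], 0.6],
  [[0, 0, 0], [0, 0, 0], 0.65],
  [[0, 0, 0], [0, 0, 0], 0.65],
  [[0, 0, 0], [0, 0, 0], 0.65],
])

```text
t: 19.8
position: [0.6158, 0.1287, 0.1232]
ee_rot: [0.996, -0.094, -0.0, 0.003]
force: [0.8, 0.2, -0.3]
opening: 0.0555
gripper_force: 0.0
```

Emit:
carry_out([
  [[0, 0, -5], [0, 0, 0], 0.65],
  [[0, 0, -10], [0, 0, 0], 0.65],
  [[0, 0, -15], [0, 0, 0], 0.65],
  [[0, 0, -20], [0, 0, 0], 0.65],
  [[0, 0, -20], [0, 0, 0], 0.65],
  [[0, 0, -20], [0, 0, 0], 0.65],
  [[0, 0, -20], [0, 0, 0], 0.65],
  [[-20, 0, -10], [0, 0, 0], 0.65],
  [[-30, 0, 0], [0, 0, 0], 0.65],
  [[-30, 0, 0], [0, 0, 0], 0.65],
  [[-30, 0, 0], [0, 0, 0], 0.65],
  [[-20, 0, 0], [0, 0, 0], 0.65],
  [[0, 0, 0], [0, 0, 0], 0.65],
  [[0, 0, 0], [0, 0, 0], 0.65],
  [[0, 0, 0], [0, 0, 0], 0.65],
  [[0, 0, 0], [0, 0, 0], 0.65],
])

```text
t: 21.4
position: [0.4889, 0.1534, 0.2434]
ee_rot: [0.996, -0.094, -0.0, 0.003]
force: [0.6, 0.2, 0.5]
opening: 0.0554
gripper_force: 0.0
```

Run:
```python
from h import *
ims=[]
for n,(v,u) in (("side",(90,230)),("top",(110,240))):
    im,d,W=cloud(n)
    ims.append(cv2.resize(im[v:v+190,u:u+190],(390,390),interpolation=cv2.INTER_CUBIC))
    hsv=cv2.cvtColor(im,cv2.COLOR_BGR2HSV)
    m=(hsv[...,1]>130)&(hsv[...,0]>=5)&(hsv[...,0]<19)&(W[...,1]>.08)&(W[...,1]<.18)&(W[...,0]>.5)&(W[...,2]>.135)&(W[...,2]<.16)
    P=W[m]
    if len(P)>9: print(n,len(P),cv2.minAreaRect((P[:,:2]*1000).astype(np.float32)),np.percentile(P[:,2],[5,50,95]))
cv2.imwrite("pics/c7.png",np.hstack(ims))
```

```text
side 229 ((617.6309204101562, 127.28981018066406), (36.313941955566406, 96.57140350341797), 78.63341522216797) [0.13682249 0.143819   0.14751931]
top 302 ((617.6432495117188, 126.27566528320312), (32.484580993652344, 96.00273132324219), 79.3377456665039) [0.13898036 0.14328206 0.14728756]
```

View pics/c7.png

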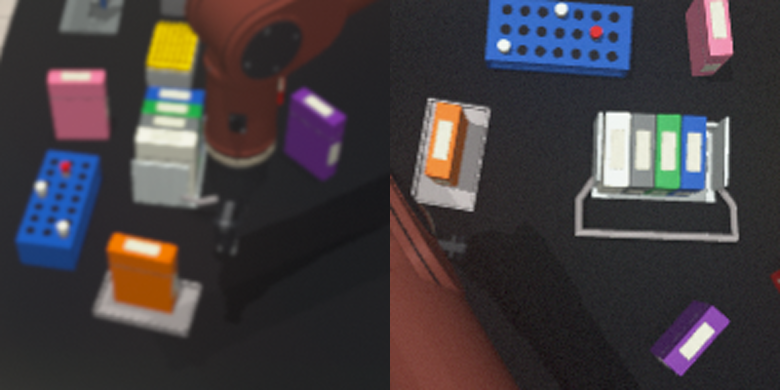

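The orange case stands upright in the tray at (0.618,0.127), its top at about 0.144 as expected. The other four cases are upright in the rack, and the robot is clear.

```bash
python3 -c "
from rig import env
print(env.close_job())"
```

```text
the job is handed in; nothing more can be done
None
```

I hooked the orange case, tipped it onto the rail, gripped it and lifted it out, and it now stands upright and released in the tray; the other four cases are still upright in the rack, and the job was handed in at about 21.5 s of the 67 s allowed.

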